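# Clamp a casting mould shut with an extension bar

## Task

Clamp the two-part plaster mould shut: take the steel extension bar off its wooden board, slide its open end fully home over the clamp's short handle stub, and swing the handle with it past the dead point and press it firmly, with some 10 to 15 N, against its closed stop for half a second. Then draw the bar off and lay it flat back on the board, leaving the handle locked. Work gently: never force or ram the bar, ease the handle over rather than letting it snap, keep the gripper itself off the handle and the mould, and leave the other things on the bench alone.

Things in the scene. Friction and masses are not known exactly. Their poses are not given: they have to be found in the camera images.
- bar: Dark steel square extension bar, 22 x 22 x 180 mm, 0.2 to 0.45 kg, lying on the ware board. Origin: mid-length on its underside, 11 mm below its axis. +x runs along it from the open socket end to the closed end, a round black rubber plug (20 mm across, last 14 mm); z up. Socket: square hole 15 x 15 mm, 70 mm deep, in the -x end. Grip it across its width near the middle.
- bar_mouth (a point): Centre of the bar's socket mouth, in the plane of its open end (90 mm from the bar's origin along -x, on its axis). Axes as the bar's.
- clamp_lever (a joint): Handle angle, rad: 0 on its open stop, where it starts, spring-held; grows counter-clockwise from above. The dead point lies anywhere from 0.9 to 1.1, the closed stop 0.2 beyond it, as the clamp happens to be set: feel for it. Before the dead point the spring resists (up to 1.0 N m near 0.5: some 7 N at 0.135 m from the pivot); beyond it, it pulls the handle on to the stop with up to 0.6 N m.
- stub_root (a point): Root of the clamp's steel handle stub: on its axis at the face of a round collar 28 mm across, 45 mm from the pivot, 55 mm above the bench. x points outward along the stub, z up; turns with the handle. The stub is a level round rod 12 mm thick, 60 mm long from the collar, the last 10 mm tapering to 6 mm. Fully home, the bar's mouth meets the collar, with 1.5 mm play all round.
- stub_tip (a point): Outer end of the handle stub, 60 mm from stub_root along its +x, 105 mm from the pivot. With the bar kept in line with the stub, a sideways push at the middle of the bar bears on the stub with about that push; twisting the bar against the stub adds opposed bearing forces. More than 28 N between bar and clamp, all bearing points added, mars it.
- clamp_pivot (a point): On the vertical axis of the handle, 55 mm above the bench, fixed to the fixture. Its x points roughly away from the robot (within 0.15 rad); the handle points 0.6 rad clockwise of x (from above) when open and 0.5 to 0.7 rad counter-clockwise of it when closed. The closed stop gives up to 0.02 rad under 12 N at mid-bar.
- ware_board: Pale wooden board, 260 x 130 x 20 mm, fixed, on the bench to the left or right; the bar lies on it. Origin: centre of its underside; x along its length; its top is 20 mm above the bench.
- banding_wheel: Bystander on the other side of the clamp: fixed potter's turntable, wooden disc 150 mm across, with a small clay block on top, 96 mm high in all. Origin: centre of its foot.
- mug: Bystander: white mug, 80 mm across, 95 mm high. Origin: centre of its underside.
- glaze_jar: Bystander: round jar, 60 mm across, 75 mm high. Origin: centre of its underside.
- clay_house: Bystander: grey clay model, an open box 100 x 90 x 70 mm with a block 60 x 90 x 50 mm joined on its +x side. Origin: underside of the box's centre.
- wood_rib: Bystander: flat wooden rib, 110 x 50 x 8 mm. Origin: centre of its underside.
- modelling_tool: Bystander: dark wooden modelling tool, about 205 mm long, 18 mm wide, 10 mm high. Origin: near its centre, underside.
- fixture: Fixed plywood fixture, 170 x 280 x 14 mm. Origin: on the bench below clamp_pivot; same axes. On its +y side, from y = 50 to 151 mm and x = -70 to 30 mm, stand two white plaster mould halves, tops 77 mm above the bench, then a fence; the near half slides 13 mm to +y as the handle closes. A steel link at 80 mm height joins handle and mould within 70 mm of the pivot.

How it is judged:
On the way, in this order (a step that is already met when the one before it is completed fails the run):
1. the bar is fully home over the stub (mouth within 6 mm of the collar) with the handle still open (x of bar_mouth in the frame of stub_root between -0.01 and 0.006 m and distance between bar_mouth and stub_root below 0.01 m and angle between the x axis of bar_mouth and the x axis of stub_root, either way round below 0.12 rad and value of joint clamp_lever below 0.15 rad), for 0.1 s.
2. the bar, still on the stub, has carried the handle past the dead point and presses it on against its closed stop (bearing on it, on the leading side, with over 8 N) (value of joint clamp_lever above 1.04 rad and distance between bar_mouth and stub_root below 0.03 m and y of bar in the frame of stub_root above 0 m and contact force between bar and fixture above 8 N), for 0.15 s.
At the end, for the whole second after the job is handed in: The handle rests locked on its closed stop (joint above 1.06 rad and still, so past its dead point), and the bar lies flat and still on the ware board, its middle within 70 mm along and 55 mm across of the board's centre (value of joint clamp_lever above 1.06 rad and velocity of joint clamp_lever between -0.05 and 0.05 rad/s and x of bar in the frame of ware_board between -0.07 and 0.07 m and y of bar in the frame of ware_board between -0.055 and 0.055 m and z of bar in the frame of ware_board between 0.014 and 0.026 m and angle between bar's own z axis and vertical below 0.1 rad and linear speed of bar below 0.02 m/s); the robot touches nothing.
It fails at once if the bar presses on the clamp with more than 28 N, its bearing points added up (contact force between bar and fixture above 28 N).
It fails at once if the handle snaps over (faster than 2.5 rad/s) (velocity of joint clamp_lever above 2.5 rad/s).
It fails at once if the gripper or arm touches the clamp handle, the mould or their fixture (contact force between any of the fingers, the arm and fixture above 1 N).
It fails at once if the bar is dropped or slammed on the board (more than 100 N) (contact force between bar and ware_board above 100 N).
It fails at once if a bystander is moved by more than 20 mm (distance of any of mug, glaze_jar, clay_house, wood_rib, modelling_tool from where it was at the start of the episode above 0.02 m or contact force between any of the arm, the fingers and banding_wheel above 3 N).
It also fails if it takes over 72 s, if anything falls off the work surface, if the arm or the gripper's body presses on something with over 40 N, if the wrist force passes 120 N, or if a joint passes its speed limit or range.

## Robot

A 7-joint arm with a two-finger parallel gripper is mounted at the origin on the work surface. World frame = base frame: x ahead of the robot, y to its left, z up, the work surface at z = 0. Lengths are in m, angles in rad, forces in N, time in s.
With the tool pointing down it reaches from about 0.425 to 0.875 m from the base axis. Payload 4.7 kg.
Tool frame: the origin (TCP) lies between the finger pads; the fingertips stand 8 mm ahead of it and the grasp point (between the pads) lies 11 mm behind it (env.tip_reach is the distance from the TCP to the fingertips, in m); z points along the fingers, y is the line along which they close (so a half turn about z gives the same grasp; the last joint's range is limited). The gripper opens to 87 mm and grips with 3 to 60 N. Pads are 19 mm wide; open, the fingers measure 117 mm over their backs; the gripper's body (75 mm by 190 mm) begins 51 mm behind the grasp point.
Start: joints at [1.276, 0.321, -0.07, 1.45, 0.023, 1.371, -0.057], TCP at [0.198, -0.619, 0.231] pointing down, gripper open.
Joint ranges: [-2.86, 2.86], [-0.3, 2.09], [-1.38, 1.24], [0.06, 2.45], [-1.56, 4.7], [0.09, 2.05], [-2.69, 2.69]. Speed limits (rad/s): [2.57, 2.57, 3.14, 3.14, 3.14, 3.14, 3.14].

## Interface

Orientations are given as a rotation vector (axis times angle).
In Python, from bench import env, optics gives the robot as it stands. The module is installed in compiled form; this text tells all that it offers.
- The arm moves only by the shell command python3 -m jog 'ROWS' [FORCE]. ROWS is JSON, a list of rows, each a list of 7 numbers: the shift along the tool's x, y, z in mm, then the turn, a rotation vector about the tool's x, y, z in rad, then the closure, from 0 (fully open) to 1 (shut). A call has 1 to 20 rows; each row is the pose to reach, as a shift and turn from the pose commanded when the call began, along the tool's axes at that moment; what a row does not reach only later rows make up. A row lasts 1/8 s, in which the tool goes at most 62.5 mm and 10.7 degrees, less where a joint would pass 70% of its speed; a pose out of reach is approached as far as the arm can. A call with a gripper value outside its range is refused whole. The fingers move at their own pace and stop on an object; FORCE is the grip in N (left out, the last holds). Time passes only in rows, so rows that repeat a pose let the fingers close. It gives the time, the measured TCP pose, the force, the opening and the grip force at its end, in the units of the state.
- env.get_state(): the state, without advancing time (a new reading comes with each control period).
- optics.snapshot(name): name is "side" or "top" or "wrist"; returns a dict with "image" (400x640x3 uint8, red, green, blue), "fovy" (degrees; the focal length in pixels is half the picture's height over the tangent of half this angle, whatever the lens; pixels are square), "cx", "cy" (the principal point, pixels), "cam_to_world" (4x4, takes a point from camera to world coordinates); the wrist camera has in their place "mount" (4x4, takes a point from camera to tool coordinates, whose origin is the TCP and whose axes are the flange's). Camera axes: x right, y down, z forward; pixel columns grow to the right and rows downward; lengths in m; the calibration is good to about 2 mm. A picture is of the moment at which its call begins: read the wrist's pose just before it. There is no depth.
- env.hand_in(): hands the job in; it is judged then, once.
The state is a dict: "time_s": time; "joint_positions": joint angles; "qvel": joint speeds; "tau": joint torques, N m; "eef_pos": TCP position; "orientation": TCP orientation; "contact_force": force on the tool from outside, world axes, zero at the start; "wrist_torque": the same for the moment, N m; "opening": opening from 0.0 (shut) to 1.0 (fully open); "grip_force": force on a finger pad.
Only numpy, scipy, OpenCV 4.12 (cv2) and the standard library are available. Lean on these libraries where they do the work, as an engineer would, in place of code of your own. Each camera call takes 0.05 s, during which the arm holds its last target. There are 200 camera calls.

## Working session

There is one attempt and no reset: what is moved stays moved. The work goes in short steps, Python scripts to look and compute and a shell command to move; the robot and the scene stay as the last step left them, time stands still between calls to the robot, and variables do not carry over. Pictures are saved under pics/ and viewed, at most 10 in all, crops included, and the job is handed in when it is done.

```bash
mkdir -p pics; python3 - <<'E'
from bench import env, optics
import cv2,numpy as np,pickle
s=env.get_state();print({k:np.round(v,3).tolist() for k,v in s.items()}, env.tip_reach)
for n in("top","side"):
    d=optics.snapshot(n);cv2.imwrite(f"pics/{n}0.png",d["image"][:,:,::-1]);pickle.dump(d,open(n+".pkl","wb"))
    print(n,{k:(np.round(v,3).tolist()) for k,v in d.items() if k!="image"})
d=optics.snapshot("wrist");print({k:(np.round(v,3).tolist()) for k,v in d.items() if k!="image"})
E
```

```text
{'time_s': 0.0, 'joint_positions': [1.276, 0.322, -0.07, 1.452, 0.023, 1.371, -0.057], 'qvel': [-0.0, 0.002, 0.002, -0.001, 0.0, 0.001, 0.0], 'tau': [0.0, -49.128, -0.404, -31.252, -0.064, 0.044, 0.0], 'eef_pos': [0.197, -0.619, 0.229], 'orientation': [-3.102, -0.483, 0.001], 'contact_force': [0.345, 0.039, 0.791], 'wrist_torque': [0.001, -0.052, -0.035], 'grip_force': 0.0, 'opening': 0.997} 0.008
top {'fovy': 51.059, 'cx': 313.3, 'cy': 200.07, 'cam_to_world': [[0.028, -0.982, 0.184, 0.301], [-1.0, -0.027, 0.006, 0.025], [-0.001, -0.185, -0.983, 1.294], [0.0, 0.0, 0.0, 1.0]]}
side {'fovy': 54.453, 'cx': 320.823, 'cy': 203.977, 'cam_to_world': [[-0.998, -0.05, 0.045, 0.505], [-0.067, 0.636, -0.769, 0.845], [0.01, -0.77, -0.637, 0.74], [0.0, 0.0, 0.0, 1.0]]}
{'fovy': 68.381, 'cx': 321.534, 'cy': 193.265, 'mount': [[0.001, -0.955, -0.297, 0.083], [1.0, 0.001, 0.0, -0.0], [-0.0, -0.297, 0.955, -0.154], [0.0, 0.0, 0.0, 1.0]]}
```

View pics/top0.png

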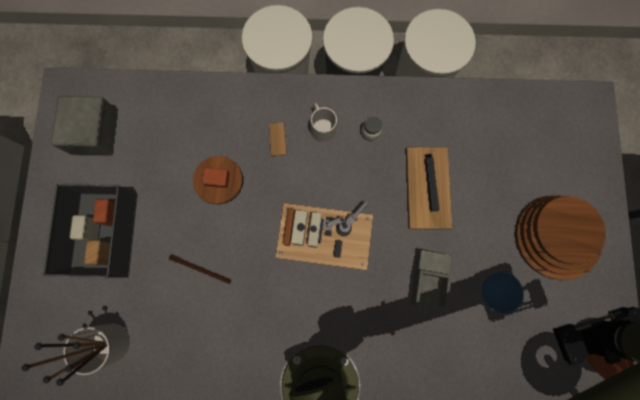

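View pics/side0.png

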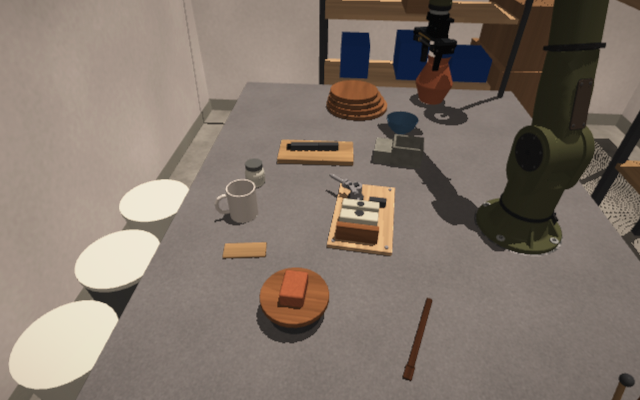

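Top view: the bar runs (428,154)–(435,210) on the board at about (429,188), the stub runs (350,222)–(365,205), the pivot is near (344,227), and the fixture is at (325,237). The side view agrees. Next I'll write helpers and measure both coarsely.

```bash
cat > h.py <<'E'
from bench import env, optics
import cv2,numpy as np,pickle
from scipy.spatial.transform import Rotation as R
def K(d):
    f=d["image"].shape[0]/2/np.tan(np.radians(d["fovy"]/2)); return f
def ray(d,u,v):
    T=np.array(d["cam_to_world"]);r=np.array([(u-d["cx"])/K(d),(v-d["cy"])/K(d),1.]);return T[:3,3],T[:3,:3]@r
def onz(d,u,v,z):
    o,r=ray(d,u,v);return o+r*(z-o[2])/r[2]
def proj(d,p):
    T=np.array(d["cam_to_world"]);q=T[:3,:3].T@(np.array(p)-T[:3,3]);return np.array([d["cx"]+K(d)*q[0]/q[2],d["cy"]+K(d)*q[1]/q[2]])
def tri(*obs):
    A=np.zeros((3,3));b=np.zeros(3);L=[]
    for d,u,v in obs:
        o,r=ray(d,u,v);r=r/np.linalg.norm(r);P=np.eye(3)-np.outer(r,r);A+=P;b+=P@o;L.append((P,o))
    x=np.linalg.solve(A,b);return x,[np.linalg.norm(P@(x-o)) for P,o in L]
def pose():
    s=env.get_state();return np.array(s["eef_pos"]),R.from_rotvec(s["orientation"])
def wrist(name):
    p,r=pose();d=optics.snapshot("wrist");T=np.eye(4);T[:3,:3]=r.as_matrix();T[:3,3]=p
    d["cam_to_world"]=T@np.array(d["mount"]);pickle.dump(d,open(name+".pkl","wb"));cv2.imwrite(f"pics/{name}.png",d["image"][:,:,::-1]);return d
def load(n): return pickle.load(open(n+".pkl","rb"))
def togo(p,rot):
    "shift (mm) and turn in current tool axes"
    q,r=pose();return np.round(r.inv().apply(np.array(p)-q)*1000,1),np.round((r.inv()*rot).as_rotvec(),3)
def down(yaw):
    "tool pointing down, tool y at world angle yaw"
    y=np.array([np.cos(yaw),np.sin(yaw),0]);z=np.array([0,0,-1.]);return R.from_matrix(np.c_[np.cross(y,z),y,z])
E
python3 - <<'E'
from h import *
d=load("top")
for n,u,v,z in [("bar a",428,154,.042),("bar b",435,210,.042),("board",429,188,.02),("pivot",344,227,.055),("tip",365,205,.055),("tool",0,0,0)]:
    print(n,np.round(onz(d,u,v,z),3))
p,r=pose();print(r.as_matrix().round(2), K(d))
cv2.imwrite("pics/topz.png",cv2.resize(d["image"][130:280,270:470,::-1],None,fx=4,fy=4,interpolation=cv2.INTER_CUBIC))
E
```

```text
bar a [ 0.691 -0.319  0.042]
bar b [ 0.516 -0.336  0.042]
board [ 0.588 -0.325  0.02 ]
pivot [ 0.455 -0.06   0.055]
tip [ 0.523 -0.123  0.055]
tool [1.217 1.135 0.   ]
[[ 0.95  0.3  -0.  ]
 [ 0.3  -0.95  0.  ]
 [-0.   -0.   -1.  ]] 418.75786959799944
```

View pics/topz.png

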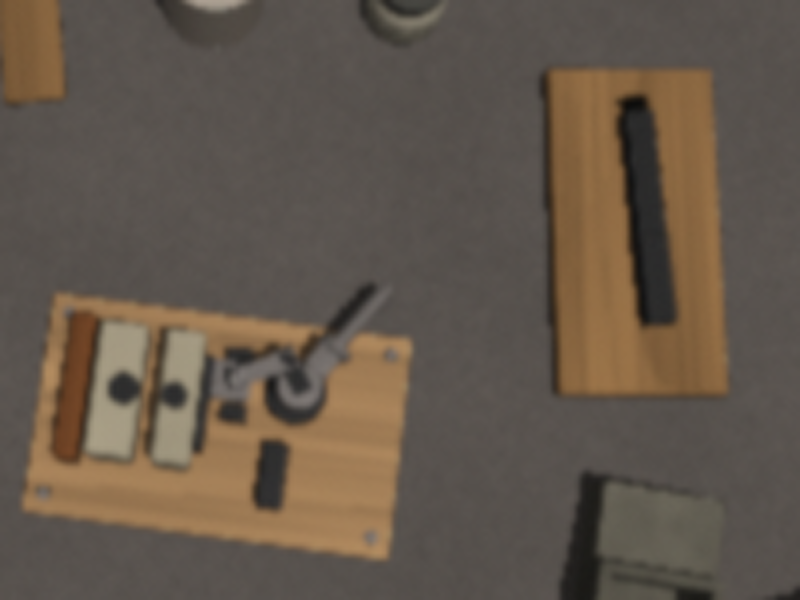

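Zoomed view (x4): the plug is the narrow far end of the bar at (632,102), so the mouth is at the near end (658,322), and the stub tip is at (388,290). I'll work out a view pose between the two.

```bash
python3 - <<'E'
from h import *
print(togo([.56,-.22,.25],down(-1.474)),togo([.60,-.33,.22],down(-1.474)))
E
```

```text
(array([ 466.7, -269.8,  -19.9]), array([-0.001,  0.   ,  0.212])) (array([ 471.4, -152.8,    9.9]), array([-0.001,  0.   ,  0.212]))
```

```bash
python3 -m jog '[[52,-30,-20,0,0,0.05,0],[104,-60,-20,0,0,0.1,0],[156,-90,-20,0,0,0.15,0],[208,-120,-20,0,0,0.2,0],[260,-150,-20,0,0,0.212,0],[312,-180,-20,0,0,0.212,0],[364,-210,-20,0,0,0.212,0],[416,-240,-20,0,0,0.212,0],[467,-270,-20,0,0,0.212,0],[467,-270,-20,0,0,0.212,0],[467,-270,-20,0,0,0.212,0],[467,-270,-20,0,0,0.212,0]]'
python3 - <<'E'
from h import *
wrist("w1")
print(env.get_state()["qvel"].round(3) if hasattr(env.get_state()["qvel"],'round') else env.get_state()["qvel"])
print(togo([.60,-.33,.20],down(-1.474)))
E
```

```text
time_s: 1.65
eef_pos: [0.5593, -0.222, 0.2503]
orientation: [3.137, 0.147, -0.001]
contact_force: [-0.9, -0.2, -0.4]
opening: 1.003
grip_force: 0.0
[ 0.002 -0.002 -0.004 -0.002 -0.003 -0.001 -0.   ]
(array([ 30.3, 111.4,  50.5]), array([ 0.001,  0.001, -0.003]))
```

View pics/w1.png

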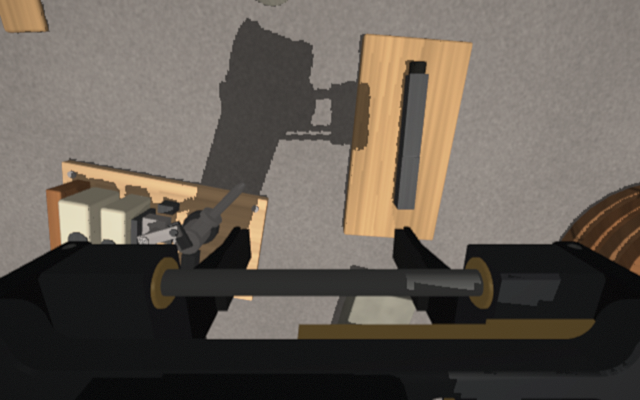

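The picture shows the bar's top face from (413,65) to (406,208) with the black plug at the top end, the stub tip at about (242,186) and the collar at about (213,215). I'll take a second wrist view for the baseline.

```bash
python3 -m jog '[[-45,40,0,0,0,0,0],[-90,80,0,0,0,0,0],[-90,80,0,0,0,0,0],[-90,80,0,0,0,0,0],[-90,80,0,0,0,0,0]]'
python3 - <<'E'
from h import *
d=wrist("w2");w1=load("w1")
for p in ([.691,-.319,.042],[.516,-.336,.042],[.523,-.123,.055],[.488,-.09,.055]): print(proj(w1,p).round(),proj(d,p).round())
a=w1["image"][150:260,140:280,::-1];b=d["image"]
u,v=proj(d,[.50,-.10,.055]).astype(int);b1=b[v-55:v+55,u-70:u+70,::-1];print("crop2 origin",u-70,v-55)
u,v=proj(d,[.60,-.327,.042]).astype(int);
cv2.imwrite("pics/c.png",cv2.resize(np.hstack([a,b1]),None,fx=2.85,fy=2.85))
E
```

```text
time_s: 2.33
eef_pos: [0.4793, -0.3073, 0.2507]
orientation: [-3.137, -0.155, -0.001]
contact_force: [0.4, 0.2, 1.2]
opening: 1.002
grip_force: 0.0
[418.  65.] [353. -25.]
[405. 210.] [348. 144.]
[240. 194.] [167. 121.]
[214. 217.] [141. 148.]
crop2 origin 78 83
```

View pics/w2.png

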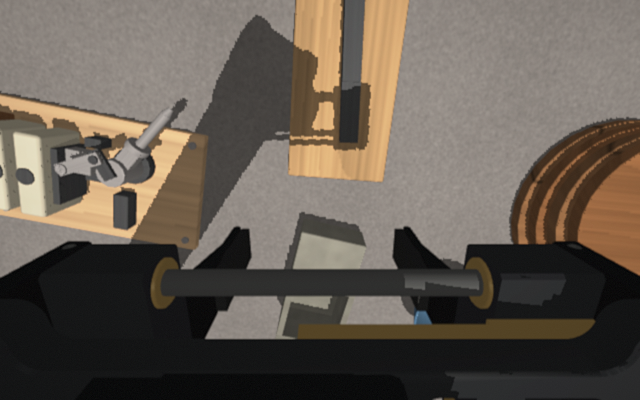

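View pics/c.png

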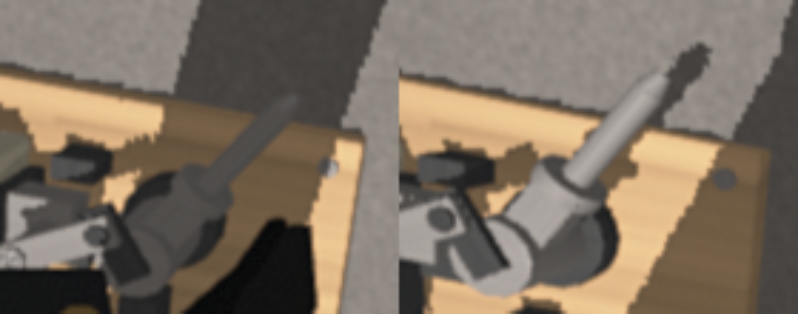

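The pictures show the stub tip at w1 (242.8,184.7) and w2 (169.6,110), and the collar face at w1 (215,216.7) and w2 (140.5,149). In w2 the bar's mouth end is at about (349,143).

```bash
python3 - <<'E'
from h import *
w1,w2=load("w1"),load("w2")
t,e1=tri((w1,242.8,184.7),(w2,169.6,110));c,e2=tri((w1,215,216.7),(w2,140.5,149))
print(t.round(4),c.round(4),e1,e2,np.linalg.norm(t-c),np.arctan2(*(t-c)[1::-1]))
g=w1["image"].astype(int)
for v in (70,90,120,150,180,200): print(v,[tuple(g[v,u]) [0] for u in range(394,436)])
for u in (404,408,412): print(u,[g[v,u][0] for v in range(195,216)])
for u in (414,418,422): print(u,[g[v,u][0] for v in range(54,80)])
g2=w2["image"].astype(int)
for v in (20,60,100,135): print(v,[g2[v,u][0] for u in range(332,376)])
for u in (346,352): print(u,[g2[v,u][0] for v in range(130,152)])
E
```

```text
[ 0.5353 -0.1267  0.0555] [ 0.4877 -0.0906  0.0543] [np.float64(0.00010829973039398415), np.float64(0.0001082997303939396)] [np.float64(0.0014161990821539906), np.float64(0.0014161990821538375)] 0.059723103659097845 -0.6497870433576437
70 [np.int64(224), np.int64(225), np.int64(223), np.int64(221), np.int64(213), np.int64(205), np.int64(204), np.int64(206), np.int64(208), np.int64(211), np.int64(201), np.int64(144), np.int64(105), np.int64(97), np.int64(78), np.int64(39), np.int64(20), np.int64(24), np.int64(29), np.int64(30), np.int64(30), np.int64(34), np.int64(34), np.int64(36), np.int64(34), np.int64(35), np.int64(35), np.int64(35), np.int64(33), np.int64(30), np.int64(24), np.int64(91), np.int64(179), np.int64(197), np.int64(197), np.int64(199), np.int64(201), np.int64(204), np.int64(207), np.int64(209), np.int64(211), np.int64(212)]
90 [np.int64(212), np.int64(208), np.int64(209), np.int64(209), np.int64(209), np.int64(209), np.int64(216), np.int64(206), np.int64(137), np.int64(91), np.int64(54), np.int64(31), np.int64(30), np.int64(31), np.int64(54), np.int64(85), np.int64(89)
[... 7348 characters left out ...]
t64(202), np.int64(206), np.int64(208), np.int64(212), np.int64(216)]
346 [np.int64(41), np.int64(40), np.int64(42), np.int64(41), np.int64(42), np.int64(40), np.int64(41), np.int64(41), np.int64(40), np.int64(41), np.int64(40), np.int64(41), np.int64(62), np.int64(87), np.int64(91), np.int64(89), np.int64(89), np.int64(90), np.int64(86), np.int64(91), np.int64(137), np.int64(190)]
352 [np.int64(42), np.int64(42), np.int64(42), np.int64(42), np.int64(43), np.int64(41), np.int64(42), np.int64(42), np.int64(43), np.int64(41), np.int64(42), np.int64(43), np.int64(59), np.int64(83), np.int64(94), np.int64(94), np.int64(94), np.int64(91), np.int64(98), np.int64(145), np.int64(199), np.int64(208)]
```

```bash
python3 - <<'E'
from h import *
w1,w2=load("w1"),load("w2")
m,e=tri((w1,405.4,209),(w2,347.5,142));print(m.round(4),e)
q,_=tri((w1,417.4,90),(w2,354.5,0));
for z in (.042,):
    a=onz(w1,405.4,209,z);b=onz(w1,419.1,73,z);print(a.round(4),b.round(4),np.linalg.norm(b-a), np.arctan2(*(b-a)[1::-1]))
    u=(b-a)/np.linalg.norm(b-a);mid=a+.09*u;print("mid",mid.round(4),onz(w2,347.5,142,z).round(4))
    x1=onz(w2,347.5,142,z);x2=onz(w2,(344+363.3)/2,20,z);print("w2 dir",np.arctan2(*(x2-x1)[1::-1]))
    yaw=np.arctan2(u[1],u[0])-np.pi/2
    print(yaw,togo([mid[0],mid[1],.10],down(yaw)))
# board corners in w1: onto z=.02
for p in [(365,35),(471,42),(434,239),(344,235)]: print(onz(w1,*p,.02).round(4))
E
```

```text
[ 0.5184 -0.3349  0.0443] [np.float64(0.0004244790697440629), np.float64(0.0004244790697442038)]
[ 0.5179 -0.3359  0.042 ] [ 0.683  -0.3219  0.042 ] 0.16566418685866327 0.08472893632878015
mid [ 0.6076 -0.3283  0.042 ] [ 0.5178 -0.3348  0.042 ]
w2 dir 0.07463239177690466
-1.4860673904661164 (array([125.5,  33.6, 150.6]), array([-0.   , -0.   ,  0.014]))
[ 0.7203 -0.2574  0.02  ]
[ 0.7248 -0.3828  0.02  ]
[ 0.4689 -0.3925  0.02  ]
[ 0.463 -0.263  0.02 ]
```

Everything checks: steel length 166 mm, bar top at 42–44 mm, stub 59.7 mm long at 55 mm height. Now the grasp.

```bash
python3 -m jog '[[45,12,20,0,0,0.014,0],[90,24,40,0,0,0.014,0],[126,34,70,0,0,0.014,0],[126,34,120,0,0,0.014,0],[126,34,160,0,0,0.014,0],[126,34,190,0,0,0.014,0],[126,34,205,0,0,0.014,0],[126,34,213,0,0,0.014,0],[126,34,217,0,0,0.014,0],[126,34,219,0,0,0.014,0],[126,34,219,0,0,0.014,0]]'
python3 - <<'E'
from h import *
print(togo([.6075,-.3283,.031],down(-1.488)))
E
```

```text
time_s: 3.75
eef_pos: [0.6076, -0.3304, 0.0324]
orientation: [3.138, 0.13, 0.002]
contact_force: [0.2, -0.2, 0.3]
opening: 1.0
grip_force: 0.0
(array([ 0. , -2.1,  1.4]), array([ 0.001, -0.001, -0.   ]))
```

```bash
python3 -m jog '[[0,-2,1,0,0,0,0],[0,-2,1,0,0,0,0.4],[0,-2,1,0,0,0,0.6],[0,-2,1,0,0,0,0.8],[0,-2,1,0,0,0,1],[0,-2,1,0,0,0,1],[0,-2,1,0,0,0,1],[0,-2,1,0,0,0,1]]' 45
python3 - <<'E'
from h import *
s=env.get_state();print({k:np.round(v,3).tolist() for k,v in s.items()})
E
```

```text
time_s: 4.75
eef_pos: [0.607, -0.3282, 0.0305]
orientation: [3.139, 0.13, -0.0]
contact_force: [-1.2, -1.0, -0.3]
opening: 0.286
grip_force: 0.0
{'time_s': 4.75, 'joint_positions': [0.694, 0.577, -0.322, 1.532, 0.198, 1.065, -1.164], 'qvel': [-0.001, -0.001, 0.001, 0.001, -0.001, -0.001, -0.0], 'tau': [0.002, -57.18, -5.018, -27.45, -0.044, -0.054, -0.0], 'eef_pos': [0.607, -0.328, 0.031], 'orientation': [3.139, 0.13, -0.0], 'contact_force': [-1.208, -0.981, -0.261], 'wrist_torque': [-0.025, 0.01, 0.001], 'grip_force': 0.0, 'opening': 0.286}
```

```bash
python3 -m jog '[[0,0,0,0,0,0,1],[0,0,0,0,0,0,1],[0,0,0,0,0,0,1],[0,0,0,0,0,0,1],[0,0,-3,0,0,0,1],[0,0,-10,0,0,0,1],[0,0,-25,0,0,0,1],[0,0,-45,0,0,0,1],[0,0,-65,0,0,0,1],[0,0,-65,0,0,0,1],[0,0,-65,0,0,0,1]]' 50
python3 - <<'E'
from h import *
s=env.get_state();print({k:np.round(v,3).tolist() for k,v in s.items() if k in("wrist_torque","tau")})
ang=-.65;u=np.array([np.cos(ang),np.sin(ang),0]);root=np.array([.4877,-.0906,.055])
for dist in (.09+.06+.035,):
  p=root+u*dist;p[2]=.095
  print(p,togo(p,down(ang-np.pi/2)))
E
```

```text
time_s: 6.12
eef_pos: [0.6068, -0.328, 0.0954]
orientation: [3.139, 0.13, -0.001]
contact_force: [0.5, 1.2, -2.4]
opening: 0.248
grip_force: 50.0
{'tau': [-0.057, -58.502, -5.059, -31.035, -0.06, -0.132, -0.0], 'wrist_torque': [0.01, 0.045, 0.003]}
[ 0.6349755  -0.20255949  0.095     ] (array([  38.5, -122.7,    0.4]), array([0.   , 0.   , 0.733]))
```

```bash
python3 -m jog '[[7,-20,0,0,0,0.12,1],[14,-41,0,0,0,0.24,1],[20,-62,0,0,0,0.37,1],[26,-82,0,0,0,0.49,1],[32,-103,0,0,0,0.61,1],[38,-123,0,0,0,0.733,1],[38,-123,0,0,0,0.733,1],[38,-123,0,0,0,0.733,1],[38,-123,0,0,0,0.733,1]]'
python3 - <<'E'
from h import *
d=wrist("w3")
for p in ([.4877,-.0906,.055],[.5353,-.1267,.055]): print(proj(d,p).round(1))
p,r=pose();print(proj(d,p+r.apply([-.09,0,0])).round(1),r.as_rotvec(),p)
print(env.get_state()["joint_positions"])
E
```

```text
time_s: 7.25
eef_pos: [0.6341, -0.2043, 0.0952]
orientation: [2.976, -1.005, -0.001]
contact_force: [-0.4, -0.7, -2.7]
opening: 0.25
grip_force: 50.0
[320.4 412.9]
[320.1 360.7]
[322.2 369.5] [ 2.97572087e+00 -1.00502093e+00 -4.91277989e-04] [ 0.63421292 -0.20408482  0.09529873]
[ 0.45880458  0.45695406 -0.24491868  1.55468692  0.11852898  1.14486994
 -2.03325984]
```

View pics/w3.png

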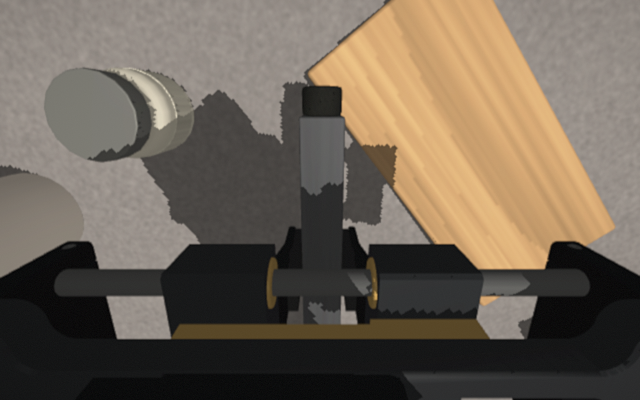

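Here the gripper hides the stub. The bar is centred in the fingers, columns about 301–343, with its steel end at row 116 and the plug end at row 87. Next I'll check the bar's offset in the hand and refine the stub axis using colour saturation.

```bash
python3 - <<'E'
from h import *
d=load("w3");T=np.array(d["mount"])
def tool(u,v,z):
    r=T[:3,:3]@np.array([(u-d["cx"])/K(d),(v-d["cy"])/K(d),1]);return T[:3,3]+r*(z-T[2,3])/r[2]
g=d["image"].astype(int)
for v in (90,130,170,215): 
    row=g[v].sum(1);gr=np.abs(np.diff(row));print(v,[(u,gr[u]) for u in range(290,356) if gr[u]>40])
print("col322",[(v,g[v,322,0]) for v in list(range(82,92))+list(range(110,122))])
print("steel end",(tool(322,116,-.011)*1000).round(1), "should be x=76; plug top/end", (tool(322,87,-.010)*1000).round(1),"90")
root=np.array([.4877,-.0906,.055]);tip=np.array([.5353,-.1267,.055])
from scipy.ndimage import map_coordinates
C={}
for n in("w1","w2"):
    w=load(n);hs=cv2.cvtColor(w["image"],cv2.COLOR_RGB2HSV)[:,:,1].astype(float)
    a,b=proj(w,root),proj(w,tip);t=(b-a)/np.linalg.norm(b-a);nn=np.array([-t[1],t[0]])
    for s in np.arange(8,46,6):
        c=a+(b-a)*s/60;o=np.arange(-14,14.1,.5);q=c+o[:,None]*nn
        pr=map_coordinates(hs,[q[:,1],q[:,0]],order=1);m=pr<55
        print(n,s,"width/centre px",m.sum()*.5,"lo/hi", pr.astype(int)[::2].tolist())
E
```

```text
90 [(301, np.int64(84)), (302, np.int64(42)), (340, np.int64(120)), (341, np.int64(212)), (342, np.int64(92))]
130 [(299, np.int64(48)), (345, np.int64(42)), (348, np.int64(68)), (349, np.int64(79)), (350, np.int64(51)), (351, np.int64(41))]
170 [(300, np.int64(47)), (343, np.int64(135)), (347, np.int64(115)), (348, np.int64(55))]
215 [(300, np.int64(64)), (342, np.int64(54))]
col322 [(82, np.int64(213)), (83, np.int64(213)), (84, np.int64(202)), (85, np.int64(154)), (86, np.int64(72)), (87, np.int64(31)), (88, np.int64(40)), (89, np.int64(43)), (90, np.int64(39)), (91, np.int64(39)), (110, np.int64(40)), (111, np.int64(39)), (112, np.int64(38)), (113, np.int64(38)), (114, np.int64(37)), (115, np.int64(35)), (116, np.int64(44)), (117, np.int64(69)), (118, np.int64(89)), (119, np.int64(100)), (120, np.int64(101)), (121, np.int64(99))]
steel end [ 75.6  -0.6 -11. ] should be x=76; plug top/end [ 88.5  -0.6 -10. ] 90
w1 8 width/centre px 10.5 lo/hi [100, 101, 100, 99, 89, 74, 60, 27, 14, 15, 15, 15, 13, 14, 13, 15, 32, 59, 85, 92, 99, 102, 102, 102, 101, 101, 101, 102, 101]
w1 14 width/
[... 1359 characters left out ...]
, 16, 17, 17, 17, 16, 16, 16, 36, 88, 102, 101, 99, 100, 101, 100, 99, 101, 103, 103]
w2 26 width/centre px 11.5 lo/hi [104, 104, 103, 103, 101, 97, 71, 24, 14, 16, 17, 17, 18, 18, 17, 17, 15, 22, 66, 98, 103, 102, 97, 95, 96, 97, 97, 98, 100]
w2 32 width/centre px 18.0 lo/hi [22, 22, 22, 24, 27, 36, 25, 18, 17, 16, 16, 16, 18, 16, 15, 16, 15, 19, 56, 94, 103, 103, 96, 93, 93, 93, 94, 94, 93]
w2 38 width/centre px 18.5 lo/hi [24, 22, 23, 23, 23, 22, 21, 19, 18, 18, 17, 17, 16, 17, 17, 16, 16, 16, 34, 78, 101, 106, 104, 102, 101, 99, 95, 94, 94]
w2 44 width/centre px 27.0 lo/hi [24, 23, 23, 23, 22, 22, 23, 20, 18, 16, 16, 17, 17, 17, 16, 14, 15, 15, 15, 19, 22, 19, 16, 20, 25, 26, 39, 55, 81]
```

```bash
cat > stub.py <<'E'
from h import *
from scipy.ndimage import map_coordinates
root=np.array([.4877,-.0906,.055]);tip=np.array([.5353,-.1267,.055])
for it in range(2):
  for n,smax in(("w1",38),("w2",26)):
    w=load(n);hs=cv2.cvtColor(w["image"],cv2.COLOR_RGB2HSV)[:,:,1].astype(float)
    a,b=proj(w,root),proj(w,tip);t=(b-a)/np.linalg.norm(b-a);nn=np.array([-t[1],t[0]]);P=[];W=[]
    for s in np.arange(10,smax+.1,2):
        c=a+(b-a)*s/60;o=np.arange(-12,12.1,.1);q=c+o[:,None]*nn
        pr=map_coordinates(hs,[q[:,1],q[:,0]],order=1);k=np.where(pr<40)[0]
        k0=k[np.argmin(abs(o[k]+0))];lo=k0
        while pr[lo]<57: lo-=1
        hi=k0
        while pr[hi]<57: hi+=1
        m=(o[lo]+o[hi])/2;P.append(onz(w,*(c+m*nn),.055));W.append(o[hi]-o[lo])
    P=np.array(P);vx,vy,x0,y0=cv2.fitLine(P[:,:2].astype(np.float32),cv2.DIST_HUBER,0,.01,.01).ravel()
    print(n,"ang",np.arctan2(vy,vx),"y at x=.51",y0+vy/vx*(.51-x0),"width",np.mean(W))
w1,w2=load("w1"),load("w2")
for w,u,v in((w1,242.8,184.7),(w2,169.6,110)): print("tip",onz(w,u,v,.055).round(4))
E
python3 stub.py
```

```text
w1 ang -0.70044017 y at x=.51 -0.10451999 width 9.359999999999967
w2 ang -0.6963946 y at x=.51 -0.10469284 width 11.699999999999958
w1 ang -0.70044017 y at x=.51 -0.10451999 width 9.359999999999967
w2 ang -0.6963946 y at x=.51 -0.10469284 width 11.699999999999958
tip [ 0.535  -0.1265  0.055 ]
tip [ 0.5353 -0.1265  0.055 ]
```

Both views agree: stub angle -0.698, tip at (0.535,-0.126). Moving to the pre-insertion pose.

```bash
cat >> h.py <<'E'
ANG=-.698;U=np.array([np.cos(ANG),np.sin(ANG),0]);ROOT=np.array([.489,-.0878,.0545]);PIV=ROOT-.045*U
def st():
    s=env.get_state();p,r=pose();f=r.inv().apply(s["contact_force"])
    x=r.apply([1,0,0]);m=p-.09*x
    print("t",round(s["time_s"],2),"F tool",f.round(1),"T tool",r.inv().apply(s["wrist_torque"]).round(2),"grip",s["grip_force"],"p",p.round(4),"yaw",np.arctan2(x[1],x[0]).round(4),"pitch",round(x[2],4),"mouth from root: along",((m-ROOT)@U*1000).round(1),"side",((m-ROOT)@[-U[1],U[0],0]*1000).round(1))
E
python3 - <<'E'
from h import *
st();p=ROOT+U*.167;print(togo(p,down(ANG-np.pi/2)))
E
```

```text
t 7.3 F tool [-1.  -0.3  2.3] T tool [ 0.03 -0.12  0.01] grip 49.99911367893219 p [ 0.6342 -0.2041  0.0953] yaw -0.6514 pitch -0.0001 mouth from root: along 96.1 side 0.0
(array([-19.2,   3.3,  40.8]), array([0.001, 0.   , 0.047]))
```

```bash
python3 -m jog '[[0,3,5,0,0,0.02,1],[0,3,15,0,0,0.047,1],[0,3,28,0,0,0.047,1],[-6,3,38,0,0,0.047,1],[-14,3,41,0,0,0.047,1],[-19,3,41,0,0,0.047,1],[-19,3,41,0,0,0.047,1],[-19,3,41,0,0,0.047,1]]'
python3 - <<'E'
from h import *
st();print(togo(ROOT+U*.167,down(ANG-np.pi/2)))
p,r=pose();mo=p+r.apply([-.09,0,0]);tip=ROOT+U*.06
out=[]
for n in("top","side"):
    d=optics.snapshot(n);pickle.dump(d,open(n+"1.pkl","wb"));c=proj(d,tip);print(n,"tip",c.round(1),"mouth",proj(d,mo).round(1),"plug",proj(d,p+r.apply([.09,0,0])).round(1),"root",proj(d,ROOT).round(1))
    x,y=c.astype(int);print("crop",x-35,y-40);out.append(cv2.resize(d["image"][y-40:y+40,x-35:x+45,::-1],None,fx=5,fy=5,interpolation=cv2.INTER_CUBIC))
cv2.imwrite("pics/pre.png",np.hstack(out))
E
```

```text
time_s: 8.3
eef_pos: [0.6183, -0.1936, 0.0553]
orientation: [2.952, -1.073, 0.002]
contact_force: [-0.9, 0.5, -2.4]
opening: 0.247
grip_force: 50.0
t 8.3 F tool [-1.   0.2  2.4] T tool [ 0.01 -0.04  0.04] grip 49.99913156032562 p [ 0.6183 -0.1936  0.0553] yaw -0.6973 pitch 0.0015 mouth from root: along 77.1 side 2.0
(array([-0.1,  2.1,  0.8]), array([-0.   , -0.001,  0.001]))
top tip [366.3 201. ] mouth [369.4 196.4] plug [407.2 153.4] root [353.3 215.8]
crop 331 161
side tip [329.9 174.2] mouth [325.4 172. ] plug [285.8 150. ] root [344.8 182.4]
crop 294 134
```

View pics/pre.png

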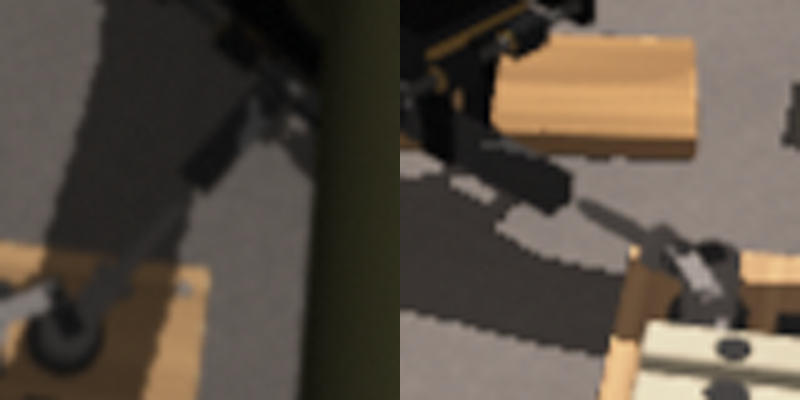

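Left half (top view): the stub runs (110,290)–(180,210) with the mouth at about (196,185), nearly in line. Right half (side view): tip at (580,203), mouth at about (563,193), in line. I'll correct 2 mm in y and 1 mm in z, then slide in gently.

```bash
python3 -m jog '[[0,1,0.5,0,0,0,1],[0,2,0.8,0,0,0,1],[0,2,0.8,0,0,0,1],[-5,2,0.8,0,0,0,1],[-10,2,0.8,0,0,0,1],[-15,2,0.8,0,0,0,1],[-20,2,0.8,0,0,0,1],[-24,2,0.8,0,0,0,1],[-27,2,0.8,0,0,0,1],[-27,2,0.8,0,0,0,1]]'
python3 -c "from h import *;st()"
```

```text
time_s: 9.65
eef_pos: [0.5957, -0.1774, 0.0538]
orientation: [2.953, -1.073, 0.0]
contact_force: [0.4, -1.2, -2.8]
opening: 0.249
grip_force: 50.0
t 9.65 F tool [1.1 0.7 2.8] T tool [ 0.01 -0.03  0.01] grip 49.99911725521088 p [ 0.5957 -0.1774  0.0538] yaw -0.6971 pitch 0.0 mouth from root: along 49.3 side -0.1
```

```bash
python3 -m jog '[[-4,0,0,0,0,0,1],[-8,0,-0.4,0,0,0,1],[-12,0,-0.4,0,0,0,1],[-16,0,-0.4,0,0,0,1],[-19,0,-0.4,0,0,0,1],[-19,0,-0.4,0,0,0,1],[-19,0,-0.4,0,0,0,1]]'
python3 -c "from h import *;st()"
```

```text
time_s: 10.52
eef_pos: [0.5814, -0.1654, 0.0542]
orientation: [2.952, -1.073, 0.0]
contact_force: [-0.3, -0.9, -1.5]
opening: 0.246
grip_force: 50.0
t 10.53 F tool [0.3 0.8 1.5] T tool [ 0.1  -0.07  0.01] grip 49.99930679798126 p [ 0.5814 -0.1654  0.0542] yaw -0.6972 pitch 0.0003 mouth from root: along 30.6 side -0.1
```

```bash
python3 -m jog '[[-4,0,0,0,0,0,1],[-8,0,0,0,0,0,1],[-12,0,0,0,0,0,1],[-16,0,0,0,0,0,1],[-20,0,0,0,0,0,1],[-20,0,0,0,0,0,1],[-20,0,0,0,0,0,1]]'
python3 -c "from h import *;st()"
```

```text
time_s: 11.4
eef_pos: [0.566, -0.1525, 0.0542]
orientation: [2.952, -1.073, 0.0]
contact_force: [-0.1, 1.1, -2.4]
opening: 0.248
grip_force: 50.0
t 11.4 F tool [-0.8 -0.8  2.4] T tool [ 0.04 -0.12  0.  ] grip 49.99925136566162 p [ 0.566  -0.1525  0.0542] yaw -0.6972 pitch 0.0003 mouth from root: along 10.6 side -0.2
```

Free so far. Final approach in small steps, watching for the touch on the collar.

```bash
python3 -m jog '[[-2,0,0,0,0,0,1],[-4,0,0,0,0,0,1],[-5.5,0,0,0,0,0,1],[-7,0,0,0,0,0,1],[-7,0,0,0,0,0,1]]'
python3 -c "from h import *;st()"
python3 -m jog '[[-1,0,0,0,0,0,1],[-2,0,0,0,0,0,1],[-2,0,0,0,0,0,1]]'
python3 -c "from h import *;st()"
```

```text
time_s: 12.02
eef_pos: [0.5606, -0.148, 0.0543]
orientation: [2.952, -1.073, 0.001]
contact_force: [-0.0, 0.1, -2.5]
opening: 0.246
grip_force: 50.0
t 12.03 F tool [-0.1 -0.1  2.5] T tool [0.02 0.01 0.01] grip 49.99915301799774 p [ 0.5606 -0.148   0.0543] yaw -0.6972 pitch 0.0004 mouth from root: along 3.6 side -0.2
time_s: 12.4
eef_pos: [0.5605, -0.148, 0.0548]
orientation: [2.952, -1.074, 0.006]
contact_force: [3.8, -4.2, -3.2]
opening: 0.247
grip_force: 50.0
t 12.4 F tool [5.6 0.8 3.2] T tool [0.06 1.14 0.01] grip 49.999642968177795 p [ 0.5605 -0.148   0.0548] yaw -0.6979 pitch 0.004 mouth from root: along 3.5 side -0.2
```

The bar touched the collar at about 5.6 N, roughly 2 mm into the arm's compliance, so it is home. I'll hold briefly, back off to a hair's gap, and begin the swing.

```bash
python3 -m jog '[[2,0,0.5,0,0,0,1],[2.5,0,0.5,0,0,0,1],[2.5,-2,0.5,0,0,-0.015,1],[2.5,-4,0.5,0,0,-0.03,1],[2.3,-8.1,0.5,0,0,-0.06,1],[2,-12.1,0.5,0,0,-0.09,1],[1.5,-16.2,0.5,0,0,-0.12,1],[1,-20.2,0.5,0,0,-0.15,1],[1,-20.2,0.5,0,0,-0.15,1]]'
cat >> h.py <<'E'
P2=np.array([.4571,-.0613,0])
def sw():
    s=env.get_state();p,r=pose();f=r.inv().apply(s["contact_force"]);x=r.apply([1,0,0]);v=(p-P2)[:2]
    print("t",round(s["time_s"],2),"F",f.round(1),"Tz",r.inv().apply(s["wrist_torque"]).round(2),"z",p[2].round(4),"swing yaw",(np.arctan2(x[1],x[0])-ANG).round(3),"pos ang",(np.arctan2(v[1],v[0])-ANG).round(3),"R",np.hypot(*v).round(4),"pitch",x[2].round(3))
E
python3 -c "from h import *;sw()"
```

```text
time_s: 13.52
eef_pos: [0.5726, -0.1318, 0.0535]
orientation: [3.025, -0.847, -0.001]
contact_force: [-1.1, -4.0, -2.9]
opening: 0.247
grip_force: 50.0
t 13.53 F [1.1 4.  2.9] Tz [-0.76  0.1  -0.16] z 0.0535 swing yaw 0.152 pos ang 0.15 R 0.1354 pitch -0.0
```

```bash
python3 -m jog '[[0,-4,-0.5,0,0,-0.03,1],[-0.2,-8.1,-0.5,0,0,-0.06,1],[-0.5,-12.1,-0.5,0,0,-0.09,1],[-1,-16.2,-0.5,0,0,-0.12,1],[-1.5,-20.2,-0.5,0,0,-0.15,1],[-2.2,-24.2,-0.5,0,0,-0.18,1],[-3,-28.2,-0.5,0,0,-0.21,1],[-3.9,-32.1,-0.5,0,0,-0.24,1],[-4.9,-36,-0.5,0,0,-0.27,1],[-6,-40,-0.5,0,0,-0.3,1],[-6,-40,-0.5,0,0,-0.3,1]]'
python3 -c "from h import *;sw()"
```

```text
time_s: 14.9
eef_pos: [0.5883, -0.0959, 0.0539]
orientation: [3.116, -0.385, -0.0]
contact_force: [-0.4, -6.9, -4.5]
opening: 0.246
grip_force: 50.0
t 14.9 F [1.3 6.8 4.5] Tz [-1.53  0.24 -0.14] z 0.0539 swing yaw 0.452 pos ang 0.44 R 0.1357 pitch 0.0
```

```bash
python3 -m jog '[[0,-4,0,0,0,-0.03,1],[-0.2,-8.1,0,0,0,-0.06,1],[-0.5,-12.1,0,0,0,-0.09,1],[-1,-16.2,0,0,0,-0.12,1],[-1.5,-20.2,0,0,0,-0.15,1],[-2.2,-24.2,0,0,0,-0.18,1],[-3,-28.2,0,0,0,-0.21,1],[-3.9,-32.1,0,0,0,-0.24,1],[-4.9,-36,0,0,0,-0.27,1],[-6,-40,0,0,0,-0.3,1],[-6,-40,0,0,0,-0.3,1]]'
python3 -c "from h import *;sw()"
```

```text
time_s: 16.27
eef_pos: [0.5929, -0.0556, 0.0541]
orientation: [3.138, 0.085, 0.002]
contact_force: [1.5, -7.7, -4.7]
opening: 0.249
grip_force: 50.0
t 16.27 F [1.1 7.7 4.8] Tz [-1.45  0.19 -0.29] z 0.0541 swing yaw 0.752 pos ang 0.74 R 0.1359 pitch 0.001
```

```bash
python3 -m jog '[[0,-2.7,0,0,0,-0.02,1],[-0.1,-5.4,0,0,0,-0.04,1],[-0.3,-8.1,0,0,0,-0.06,1],[-0.4,-10.8,0,0,0,-0.08,1],[-0.7,-13.5,0,0,0,-0.1,1],[-1,-16.2,0,0,0,-0.12,1],[-1,-16.2,0,0,0,-0.12,1]]'
python3 -c "from h import *;sw()"
python3 -m jog '[[0,-2,0,0,0,-0.015,1],[-0.1,-4.1,0,0,0,-0.03,1],[-0.1,-6.1,0,0,0,-0.045,1],[-0.3,-8.1,0,0,0,-0.06,1],[-0.3,-8.1,0,0,0,-0.06,1]]'
python3 -c "from h import *;sw()"
```

```text
time_s: 17.15
eef_pos: [0.5912, -0.0385, 0.0543]
orientation: [3.129, 0.273, 0.002]
contact_force: [1.0, -5.0, -4.3]
opening: 0.248
grip_force: 50.0
t 17.15 F [0.1 5.1 4.3] Tz [-1.04  0.11 -0.18] z 0.0543 swing yaw 0.872 pos ang 0.866 R 0.1361 pitch 0.001
time_s: 17.77
eef_pos: [0.5894, -0.0293, 0.0545]
orientation: [-3.12, -0.366, -0.002]
contact_force: [1.5, -2.4, -3.2]
opening: 0.249
grip_force: 50.0
t 17.77 F [0.9 2.7 3.2] Tz [-0.6   0.25 -0.17] z 0.0545 swing yaw 0.932 pos ang 0.935 R 0.1361 pitch 0.001
```

```bash
python3 -m jog '[[0,-1.4,0,0,0,-0.01,1],[0,-2.7,0,0,0,-0.02,1],[0,-4.1,0,0,0,-0.03,1],[-0.1,-5.4,0,0,0,-0.04,1],[-0.2,-6.8,0,0,0,-0.05,1],[-0.3,-8.1,0,0,0,-0.06,1],[-0.3,-8.1,0,0,0,-0.06,1]]'
python3 -c "from h import *;sw()"
python3 -m jog '[[0,-1.4,0,0,0,-0.01,1],[0,-2.7,0,0,0,-0.02,1],[0,-4.1,0,0,0,-0.03,1],[-0.1,-5.4,0,0,0,-0.04,1],[-0.2,-6.8,0,0,0,-0.05,1],[-0.3,-8.1,0,0,0,-0.06,1],[-0.3,-8.1,0,0,0,-0.06,1]]'
python3 -c "from h import *;sw()"
```

```text
time_s: 18.65
eef_pos: [0.587, -0.0218, 0.0544]
orientation: [-3.107, -0.459, -0.001]
contact_force: [4.3, -0.8, -3.2]
opening: 0.247
grip_force: 50.0
t 18.65 F [3.8 2.  3.2] Tz [-0.46  0.64 -0.15] z 0.0544 swing yaw 0.991 pos ang 0.993 R 0.1358 pitch 0.001
time_s: 19.52
eef_pos: [0.5841, -0.0136, 0.0542]
orientation: [-3.092, -0.552, -0.001]
contact_force: [5.7, 2.6, -1.5]
opening: 0.247
grip_force: 50.0
t 19.52 F [ 6.3 -0.4  1.5] Tz [0.2  1.08 0.1 ] z 0.0542 swing yaw 1.052 pos ang 1.057 R 0.1357 pitch 0.001
```

The dead point is near 1.04. The collar is bearing with 6 N, so I'll ease out 2.5 mm and go on slowly.

```bash
python3 -m jog '[[2.5,0,0,0,0,0,1],[2.5,-1.4,0,0,0,-0.01,1],[2.5,-2.7,0,0,0,-0.02,1],[2.5,-4.1,0,0,0,-0.03,1],[2.4,-5.4,0,0,0,-0.04,1],[2.3,-6.8,0,0,0,-0.05,1],[2.2,-8.1,0,0,0,-0.06,1],[2.2,-8.1,0,0,0,-0.06,1]]'
python3 -c "from h import *;sw()"
python3 -m jog '[[0,-1.4,0,0,0,-0.01,1],[0,-2.7,0,0,0,-0.02,1],[0,-4.1,0,0,0,-0.03,1],[-0.1,-5.4,0,0,0,-0.04,1],[-0.1,-5.4,0,0,0,-0.04,1]]'
python3 -c "from h import *;sw()"
```

```text
time_s: 20.52
eef_pos: [0.5829, -0.006, 0.054]
orientation: [-3.074, -0.644, 0.001]
contact_force: [-2.1, 2.2, -1.9]
opening: 0.248
grip_force: 50.0
t 20.52 F [-1.  -2.8  1.9] Tz [ 0.64 -0.27  0.08] z 0.054 swing yaw 1.111 pos ang 1.112 R 0.1374 pitch -0.001
time_s: 21.15
eef_pos: [0.5807, -0.001, 0.054]
orientation: [-3.061, -0.706, 0.001]
contact_force: [-3.5, 2.2, -2.5]
opening: 0.247
grip_force: 50.0
t 21.15 F [-2.2 -3.5  2.5] Tz [ 0.79 -0.36  0.15] z 0.054 swing yaw 1.151 pos ang 1.152 R 0.1375 pitch -0.001
```

```bash
python3 -m jog '[[0,-1.4,0,0,0,-0.01,1],[0,-2.7,0,0,0,-0.02,1],[0,-4.1,0,0,0,-0.03,1],[-0.1,-5.4,0,0,0,-0.04,1],[-0.1,-6.8,0,0,0,-0.05,1],[-0.1,-6.8,0,0,0,-0.05,1]]'
python3 -c "from h import *;sw()"
python3 -m jog '[[0,-1.4,0,0,0,-0.01,1],[0,-2.7,0,0,0,-0.02,1],[0,-4.1,0,0,0,-0.03,1],[0,-4.1,0,0,0,-0.03,1]]'
python3 -c "from h import *;sw()"
```

```text
time_s: 21.9
eef_pos: [0.5777, 0.005, 0.0541]
orientation: [-3.042, -0.782, 0.001]
contact_force: [-3.7, 2.6, -1.8]
opening: 0.251
grip_force: 50.0
t 21.9 F [-2.  -4.1  1.8] Tz [ 1.11 -0.45  0.19] z 0.0541 swing yaw 1.201 pos ang 1.2 R 0.1376 pitch -0.0
time_s: 22.4
eef_pos: [0.5771, 0.0076, 0.0546]
orientation: [3.03, 0.827, 0.003]
contact_force: [-1.6, -0.0, -2.5]
opening: 0.246
grip_force: 50.0
t 22.4 F [-1.4 -0.8  2.5] Tz [ 0.14 -0.01  0.09] z 0.0546 swing yaw 1.231 pos ang 1.219 R 0.1383 pitch 0.002
```

The handle has come to its stop. Now press by pure translation.

```bash
python3 -m jog '[[0,-1,0,0,0,0,1],[0,-2,0,0,0,0,1],[0,-2,0,0,0,0,1]]'
python3 -c "from h import *;sw()"
python3 -m jog '[[0,-1,0,0,0,0,1],[0,-2,0,0,0,0,1],[0,-2,0,0,0,0,1]]'
python3 -c "from h import *;sw()"
```

```text
time_s: 22.78
eef_pos: [0.5753, 0.0098, 0.0543]
orientation: [3.03, 0.827, 0.001]
contact_force: [-0.7, -0.3, -2.6]
opening: 0.246
grip_force: 50.0
t 22.77 F [-0.8 -0.2  2.6] Tz [-0.05 -0.05 -0.01] z 0.0543 swing yaw 1.231 pos ang 1.24 R 0.1379 pitch 0.0
time_s: 23.15
eef_pos: [0.5748, 0.0106, 0.0543]
orientation: [3.029, 0.826, 0.002]
contact_force: [2.3, -3.8, -2.2]
opening: 0.247
grip_force: 50.0
t 23.15 F [0.1 4.4 2.2] Tz [-0.87  0.21 -0.26] z 0.0543 swing yaw 1.231 pos ang 1.247 R 0.1379 pitch 0.001
```

```bash
python3 -m jog '[[0,-1,0,0,0,0,1],[0,-2,0,0,0,0,1],[0,-2,0,0,0,0,1]]'
python3 -c "from h import *;sw()"
```

```text
time_s: 23.52
eef_pos: [0.5744, 0.0112, 0.0544]
orientation: [3.028, 0.826, 0.003]
contact_force: [4.1, -5.1, -4.5]
opening: 0.247
grip_force: 50.1
t 23.52 F [1.  6.4 4.5] Tz [-1.6   0.33 -0.36] z 0.0544 swing yaw 1.23 pos ang 1.252 R 0.1379 pitch 0.001
```

```bash
python3 -m jog '[[0,-1,0,0,0,0,1],[0,-2,0,0,0,0,1],[0,-2,0,0,0,0,1],[0,-2,0,0,0,0,1]]'
python3 -c "from h import *;sw()"
```

```text
time_s: 24.02
eef_pos: [0.5742, 0.0116, 0.0546]
orientation: [3.026, 0.825, 0.005]
contact_force: [6.2, -7.2, -5.3]
opening: 0.248
grip_force: 50.2
t 24.02 F [1.7 9.3 5.4] Tz [-2.17  0.45 -0.55] z 0.0546 swing yaw 1.23 pos ang 1.255 R 0.1379 pitch 0.002
```

```bash
python3 -m jog '[[0,-1,0,0,0,0,1],[0,-2,0,0,0,0,1],[0,-2,0,0,0,0,1],[0,-2,0,0,0,0,1]]'
python3 -c "from h import *;sw()"
python3 -m jog '[[0,-0.3,0,0,0,0,1],[0,-0.3,0,0,0,0,1],[0,-0.3,0,0,0,0,1],[0,-0.3,0,0,0,0,1]]'
python3 -c "from h import *;sw()"
```

```text
time_s: 24.52
eef_pos: [0.5739, 0.012, 0.0547]
orientation: [3.024, 0.824, 0.007]
contact_force: [7.8, -10.0, -5.9]
opening: 0.249
grip_force: 50.3
t 24.52 F [ 1.6 12.5  6. ] Tz [-2.79  0.52 -0.73] z 0.0547 swing yaw 1.23 pos ang 1.258 R 0.1379 pitch 0.002
time_s: 25.02
eef_pos: [0.5739, 0.012, 0.0547]
orientation: [3.024, 0.824, 0.007]
contact_force: [7.8, -10.0, -7.2]
opening: 0.249
grip_force: 50.3
t 25.02 F [ 1.7 12.5  7.3] Tz [-2.83  0.52 -0.78] z 0.0547 swing yaw 1.23 pos ang 1.259 R 0.1379 pitch 0.002
```

Pressed at 12.5 N for over half a second. The moment arm of about 60 mm means the bar is parallel to the stub and bearing on the leading side. Relaxing now.

```bash
python3 -m jog '[[0,1.5,0,0,0,0,1],[0,3,0,0,0,0,1],[0,4.5,0,0,0,0,1],[0,6,0,0,0,0,1],[0,7.5,0,0,0,0,1],[0,9,0,0,0,0,1],[0,9,0,0,0,0,1]]'
python3 -c "from h import *;sw()"
```

```text
time_s: 25.9
eef_pos: [0.5748, 0.0101, 0.0539]
orientation: [-3.03, -0.827, 0.001]
contact_force: [-0.3, -0.3, -1.3]
opening: 0.251
grip_force: 50.0
t 25.9 F [-0.4  0.1  1.3] Tz [-0.21  0.03 -0.04] z 0.0539 swing yaw 1.231 pos ang 1.243 R 0.1377 pitch -0.001
```

```bash
python3 -m jog '[[0,1,-0.3,0,0,0,1],[3,1.2,-0.3,0,0,0,1],[7,1.2,-0.3,0,0,0,1],[11,1.2,-0.3,0,0,0,1],[15,1.2,-0.3,0,0,0,1],[19,1.2,-0.3,0,0,0,1],[19,1.2,-0.3,0,0,0,1]]'
python3 -c "from h import *;sw()"
```

```text
time_s: 26.78
eef_pos: [0.5926, 0.0183, 0.0544]
orientation: [-3.03, -0.828, -0.0]
contact_force: [-0.6, 0.4, -2.3]
opening: 0.249
grip_force: 50.0
t 26.77 F [-0.3 -0.6  2.3] Tz [-0.01 -0.06  0.01] z 0.0544 swing yaw 1.231 pos ang 1.229 R 0.1572 pitch 0.0
```

```bash
python3 -m jog '[[5,0,0,0,0,0,1],[10,0,0,0,0,0,1],[15,0,0,0,0,0,1],[20,0,0,0,0,0,1],[25,0,0,0,0,0,1],[25,0,0,0,0,0,1]]'
python3 -c "from h import *;sw()"
python3 -m jog '[[5,0,0,0,0,0,1],[10,0,0,0,0,0,1],[16,0,0,0,0,0,1],[23,0,0,0,0,0,1],[30,0,0,0,0,0,1],[35,0,0,0,0,0,1],[35,0,0,0,0,0,1],[35,0,-30,0,0,0,1],[35,0,-60,0,0,0,1],[35,0,-60,0,0,0,1],[35,0,-60,0,0,0,1]]'
python3 - <<'E'
from h import *
sw();print(togo([.597,-.326,.115],down(.085-np.pi/2)))
d=optics.snapshot("side");pickle.dump(d,open("side2.pkl","wb"));d2=optics.snapshot("top");pickle.dump(d2,open("top2.pkl","wb"))
o=[]
for q in(d2,d):
    x,y=proj(q,[.49,-.06,.055]).astype(int);o.append(cv2.resize(q["image"][y-40:y+40,x-40:x+40,::-1],None,fx=5,fy=5,interpolation=cv2.INTER_CUBIC))
cv2.imwrite("pics/lock.png",np.hstack(o))
E
```

```text
time_s: 27.52
eef_pos: [0.6142, 0.0311, 0.0544]
orientation: [-3.03, -0.828, -0.0]
contact_force: [-1.0, 0.1, -2.4]
opening: 0.246
grip_force: 50.0
t 27.52 F [-0.8 -0.6  2.4] Tz [ 0.   -0.05 -0.04] z 0.0544 swing yaw 1.231 pos ang 1.229 R 0.1823 pitch 0.0
time_s: 28.9
eef_pos: [0.6432, 0.048, 0.1132]
orientation: [3.031, 0.827, -0.003]
contact_force: [-0.2, -1.0, -1.8]
opening: 0.249
grip_force: 50.0
t 28.9 F [-0.7  0.8  1.8] Tz [-0.04 -0.08  0.  ] z 0.1132 swing yaw 1.231 pos ang 1.229 R 0.2158 pitch -0.002
(array([-229.7,  298.7,   -1.5]), array([0.   , 0.002, 0.448]))
```

View pics/lock.png

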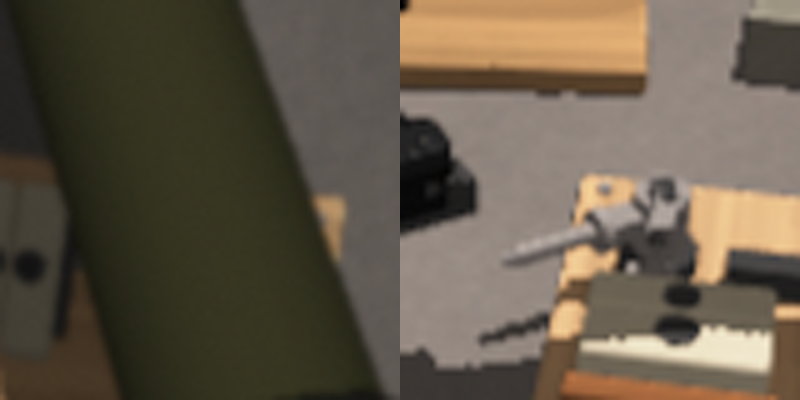

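The side half shows the stub standing free at its closed position, (505,262)–(600,225), with the mould shut; in the top half the arm hides the clamp. Lifting over to the board.

```bash
python3 -m jog '[[0,0,-25,0,0,0,1],[0,0,-45,0,0,0,1],[-29,37,-45,0,0,0.05,1],[-58,75,-45,0,0,0.1,1],[-86,112,-45,0,0,0.15,1],[-115,149,-45,0,0,0.2,1],[-144,187,-45,0,0,0.25,1],[-172,224,-45,0,0,0.3,1],[-201,261,-40,0,0,0.36,1],[-230,299,-30,0,0,0.42,1],[-230,299,0,0,0,0.448,1],[-230,299,20,0,0,0.448,1],[-230,299,40,0,0,0.448,1],[-230,299,55,0,0,0.448,1],[-230,299,65,0,0,0.448,1],[-230,299,65,0,0,0.448,1]]'
python3 - <<'E'
from h import *
sw();print(togo([.597,-.326,.0305],down(.085-np.pi/2)))
E
```

```text
time_s: 31.0
eef_pos: [0.5975, -0.3256, 0.0487]
orientation: [-3.138, -0.134, 0.002]
contact_force: [0.4, 0.4, -2.6]
opening: 0.247
grip_force: 50.0
t 31.0 F [ 0.4 -0.3  2.6] Tz [0.03 0.   0.01] z 0.0487 swing yaw 0.783 pos ang -0.384 R 0.2993 pitch -0.001
(array([-0.5,  0.4, 18.2]), array([-0.001,  0.001,  0.   ]))
```

```bash
python3 -m jog '[[0,0,6,0,0,0,1],[0,0,11,0,0,0,1],[0,0,14,0,0,0,1],[0,0,16,0,0,0,1],[0,0,17.5,0,0,0,1],[0,0,18.5,0,0,0,1],[0,0,18.5,0,0,0,1]]'
python3 -c "from h import *;sw()"
```

```text
time_s: 31.88
eef_pos: [0.5978, -0.326, 0.0309]
orientation: [3.139, 0.133, -0.0]
contact_force: [-0.1, -0.1, -1.9]
opening: 0.245
grip_force: 50.0
t 31.88 F [-0.1  0.1  1.9] Tz [ 0.09 -0.05  0.06] z 0.0309 swing yaw 0.783 pos ang -0.384 R 0.2998 pitch -0.0
```

```bash
python3 -m jog '[[0,0,0.7,0,0,0,1],[0,0,0.7,0,0,0,1],[0,0,0.7,0,0,0,0.6],[0,0,0.7,0,0,0,0.4],[0,0,0.7,0,0,0,0.2],[0,0,0.7,0,0,0,0.1],[0,0,0.7,0,0,0,0.1],[0,0,-5,0,0,0,0.1],[0,0,-20,0,0,0,0.1],[0,0,-45,0,0,0,0.1],[0,0,-80,0,0,0,0.1],[0,0,-120,0,0,0,0.1],[-60,0,-160,0,0,0,0.1],[-110,0,-180,0,0,0,0.1],[-110,0,-180,0,0,0,0.1],[-110,0,-180,0,0,0,0.1]]'
python3 - <<'E'
from h import *
sw();w=wrist("w9");print(env.get_state()["opening"],proj(w,[.6,-.326,.042]),proj(w,PIV))
cv2.imwrite("pics/w9.png",w["image"][:,:,::-1])
E
```

```text
time_s: 33.88
eef_pos: [0.4888, -0.3352, 0.2121]
orientation: [3.138, 0.133, 0.003]
contact_force: [-0.0, 1.0, -1.1]
opening: 0.902
grip_force: 0.0
t 33.88 F [ 0.1 -1.   1.1] Tz [ 0.02  0.04 -0.04] z 0.2121 swing yaw 0.783 pos ang -0.758 R 0.2757 pitch 0.002
0.9045428171453886 [322.18615027  72.29657988] [ 69.84617238 190.34678285]
```

View pics/w9.png

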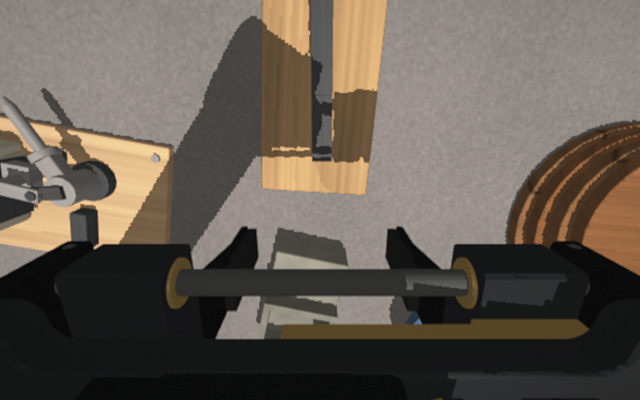

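The bar lies flat on the board, mouth end at (321,158). The handle is swung closed, its stub pointing to the upper left, (45,155)–(5,100), and the gripper is clear of everything. Handing in.

```bash
python3 -c "from bench import env;print(env.hand_in())"
```

```text
the job is handed in; nothing more can be done
None
```

I handed the job in at about 34 s: the handle was pressed on its closed stop at about 12.5 N and last seen closed, and the bar lies flat on the board; the hand-in returned no verdict.

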